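Fold the tool flap and shut the fitting case

TASK

Pack up the open blue fitting case: first fold its upright yellow tool flap down flat into the case, then swing the open lid over it until the lid is fully shut. Push them gently with the fingertips or the outside of the fingers; do not grip or lift anything, and leave everything else in and around the case where it is.

Things in the scene. Friction and masses are not known exactly. Their poses are not given: they have to be found in the camera images.
- case: blue steel case, open on top, 200 mm (x) by 160 mm (y) by 80 mm high, walls 4 mm; it is fixed on a plywood packing board whose height differs each time, so that its underside stands 0 to 30 mm above the bench. Origin at the centre of its underside; its x runs along both hinges, its y points from the flap's wall to the lid's hinge wall, z up
- flap_hinge (a point): middle of the flap's hinge line, which runs along the case's x just inside the case's -y wall, 63 mm above the case's underside (case frame 0, -70, 63 mm). The yellow flap is a plate 180 mm long, 105 mm from hinge to free edge, 5 mm thick (2.5 mm either side of the hinge plane), with four hex keys clipped on its inner (+y) face; its outer (-y) face is plain
- flap_edge (a point): middle of the flap's free edge, 105 mm from its hinge line
- flap (a joint): flap angle, rad: 0 upright, grows as the flap folds towards the case's +y and down, 1.571 lying flat inside the case, 17 mm below the rim (hard stop); slightly negative leans outward. Stiff friction hinge, about 0.14 N m: it stays where it is left, so push it all the way down
- lid_hinge (a point): middle of the lid's hinge line, along the case's x on top of its +y wall (case frame 0, 80, 80.5 mm), on the lid's inner face. The lid is a blue plate 200 mm long, 160 mm from hinge to free edge, 10 mm thick (all on the outer side of the hinge plane, which is up when shut), with no handle
- lid_edge (a point): middle of the lid's free edge, 160 mm from its hinge line, mid-thickness
- lid (a joint): lid angle, rad: 0 shut flat on the rim (hard stop), 1.571 upright, more leans outward to the case's +y (stop at 2.05). It starts open and leaning outward. Stiff friction hinge, about 0.36 N m: it stays where it is left and has to be pushed all the way down
- clamp: aluminium tube clamp, diameter 36 mm, 36 mm high, loose in the case under the flap; leave it. Origin at the centre of its underside
- adapter: steel pyramid adapter, diameter 44 mm, 34 mm high, loose in the case under the flap; leave it. Origin at the centre of its underside
- screwdriver: red-handled screwdriver, 180 mm, lying on the bench at the grey case's +x (far) end, across it; leave it. Origin under its middle
- bottle: amber bottle with black cap, diameter 60 mm, 130 mm high, on the bench; leave it. Origin at the centre of its underside
- tin: red tin, diameter 72 mm, 100 mm high, on the bench; leave it. Origin at the centre of its underside
- block: light wooden block 70 by 90 by 55 mm high, on the bench; leave it. Origin at the centre of its underside
- spare: another case, grey plastic, shut, 180 mm (x) by 130 mm (y) by 70 mm high, fixed on the bench beside the blue one (left or right of it); nothing to do with it. Origin at the centre of its underside

How it is judged (in metres and radians):
On the way, in this order (a step that is already met when the one before it is completed fails the run):
1. the flap is folded down flat in the case, with the lid still open (value of joint flap above 1.49 rad and value of joint lid above 0.65 rad), for 0.2 s.
2. the lid is fully shut over the flap (value of joint flap above 1.49 rad and value of joint lid below 0.06 rad), for 0.2 s.
At the end, for the whole second after the job is handed in: the flap lies flat (within 0.08 rad of its stop) and the lid is shut on the rim (under 0.06 rad, 10 mm at its edge) and at rest, with all loose things where they were (within 30 mm) (all of step 2 and velocity of joint lid between -0.05 and 0.05 rad/s); the robot touches nothing.
It fails at once if the lid is brought down on the flap before the flap is folded flat (value of joint lid below 0.65 rad and value of joint flap below 1.4 rad).
It fails at once if the flap or the lid is gripped (fingers on its outer and inner face at once) ((contact force between the fingers and flap_c0 above 3 N and contact force between the fingers and flap_c1 above 3 N) or (contact force between the fingers and lid_c0 above 3 N and contact force between the fingers and lid_c1 above 3 N)).
It fails at once if the lid is slammed (faster than 2.5 rad/s), or the flap or lid is forced (over 80 N from the fingers) (velocity of joint lid below -2.5 rad/s or contact force between the fingers and flap above 80 N or contact force between the fingers and lid above 80 N).
It fails at once if a thing lying in the case is shifted more than 30 mm or lifted (distance of any of clamp, adapter from where it was at the start of the episode above 0.03 m).
It fails at once if a thing standing on the bench is shifted more than 30 mm, lifted or tipped over (distance of any of screwdriver, bottle, tin, block from where it was at the start of the episode above 0.03 m or angle between any of bottle, tin's own z axis and vertical above 0.5 rad).
It also fails if it takes over 61 s, if anything falls off the work surface, if the arm or the gripper's body presses on something with over 40 N, if the wrist force passes 120 N, or if a joint passes its speed limit or range.

ROBOT

A 6-joint arm with a two-finger parallel gripper is mounted at the origin on the work surface. World frame = base frame: x ahead of the robot, y to its left, z up, the work surface at z = 0. Lengths are in mm, angles in degrees, forces in N, time in s.
With the tool pointing down it reaches from about 325 to 875 mm from the base axis. Payload 4.4 kg.
Tool frame: the origin (TCP) lies at the very end of the fingers, on their centre line; the grasp point (between the pads) lies 19 mm behind it; z points along the fingers, y is the line along which they close (so a half turn about z gives the same grasp; the last joint's range is limited). The gripper opens to 85 mm and grips with 20 to 120 N. Pads are 22 mm wide; open, the fingers measure 114 mm over their backs; the gripper's body (76 mm by 85 mm) begins 54 mm behind the grasp point. The pads swing forward as they close: fully open they stand 13 mm farther back than shut.
Start: joints at [62.424, 11.837, 88.321, -0, 79.842, -8.623], TCP at [186.769, 543.824, 199.382] pointing down, gripper open.
Joint ranges: [-156.59, 156.59], [-49.26, 127.26], [12.9, 141.05], [-63.56, 243.56], [4.71, 150.69], [-161.64, 161.64]. Speed limits (degrees/s): [159.86, 159.86, 180, 180, 180, 180].

INTERFACE

Orientations are given as a 3x3 rotation matrix whose columns are the frame's x, y, z axes.
In Python, from rig import arm gives the robot as it stands.
- The arm moves only by the tool play_rows, never from a script. Its argument "steps" is text: rows parted by semicolons, each of 4 numbers parted by spaces: the shift along the tool's x, y, z in m, then the turn about the tool's z in rad. In form: x y z twist; .... A call has exactly 5 rows; each row shifts and turns the commanded pose from where the row before left it, along the tool's axes as they then stand; what a row does not reach is not made up. A row lasts 1/10 s, in which the tool goes at most 50 mm and 8.59 degrees, less where a joint would pass 70% of its speed; a pose out of reach is approached as far as the arm can. A call is refused whole if a number of a shift passes 0.05 or a number of a turn 0.15, either way. A call with a gripper value outside its range is refused whole. "claw" is the finger opening in m, from 0 to 0.0854, set as the call begins (left out, the last holds). The fingers move at their own pace and stop on an object; "newtons" is the grip in N (left out, the last holds). Time passes only in rows, so rows that do not move let the fingers close, or fill a call up. It gives the time, the measured TCP pose, the force, the opening and the grip force at its end, in the units of the state.
- arm.state(): the state, without advancing time (a new reading comes with each control period).
- arm.read_camera(name): name is "scene" or "top"; returns the picture (420x560x3 uint8, red, green, blue); there is no depth.
- arm.calibration(name): a dict with "intrinsics" (3x3 intrinsics, pixels), "dist_coeffs" ([k1, k2, p1, p2, k3] as OpenCV has them; the pictures are not rectified), "view" (4x4, takes a point from world to camera coordinates). Camera axes: x right, y down, z forward; pixel columns grow to the right and rows downward; lengths in mm; the calibration is good to about 2 mm. A picture is of the moment at which its call begins. calibration takes no time and is no camera call.
- arm.finish_job(): hands the job in; it is judged then, once.
The state is a dict: "t": time; "joint_positions": joint angles; "dq": joint speeds; "joint_efforts": joint torques, N m; "eef_pos": TCP position; "orientation": TCP orientation; "wrist_force": force on the tool from outside, world axes, zero at the start; "wrist_torque": the same for the moment, N m; "gripper_width": opening from 0.0 (shut) to 1.0 (fully open); "grasp_force": force on a finger pad.
Only numpy, scipy, OpenCV 4.12 (cv2) and the standard library are available. Lean on these libraries where they do the work, as an engineer would, in place of code of your own. Each camera call takes 0.05 s, during which the arm holds its last target. There are 200 camera calls.

## Working session

There is one attempt and no reset: what is moved stays moved. The work goes in short steps, Python scripts to look and compute and a tool call to move; the robot and the scene stay as the last step left them, time stands still between calls to the robot, and variables do not carry over. Pictures are saved under pics/ and viewed, at most 10 in all, crops included, and the job is handed in when it is done.

Besides the shell and the picture viewer there is one more tool, called after "Call:" as name(argument=value, ...) on one line, values as JSON. play_rows: Moves the arm, as the interface text tells. Its arguments: {"type":"object","properties":{"steps":{"type":"string"},"claw":{"type":"number"},"newtons":{"type":"number"}},"required":["steps"]}

```bash
mkdir -p pics; ls
python3 - <<'E'
from rig import arm
import cv2,numpy as np
for n in("scene","top"):
    im=arm.read_camera(n); cv2.imwrite(f"pics/{n}0.png",im[:,:,::-1])
    c=arm.calibration(n); print(n,np.round(c["intrinsics"],1).tolist(),c["dist_coeffs"],np.round(c["view"],3).tolist())
s=arm.state();print(s)
E
```

```text
pics
scene [[398.3, 0.0, 284.1], [0.0, 398.3, 206.7], [0.0, 0.0, 1.0]] [0.00874463 0.         0.         0.         0.        ] [[-0.141, 0.99, 0.0, 97.881], [0.705, 0.101, -0.702, -322.637], [-0.695, -0.099, -0.713, 1714.095], [0.0, 0.0, 0.0, 1.0]]
top [[462.4, 0.0, 275.3], [0.0, 462.4, 206.5], [0.0, 0.0, 1.0]] [0.03550482 0.         0.         0.         0.        ] [[0.025, -1.0, 0.003, -28.272], [-0.988, -0.025, -0.15, 617.487], [0.15, 0.0, -0.989, 1214.046], [0.0, 0.0, 0.0, 1.0]]
{'t': 0.1, 'joint_positions': array([ 6.24232706e+01,  1.18817962e+01,  8.83985319e+01,  1.00705366e-03,
        7.98419091e+01, -8.62078846e+00]), 'dq': array([ 0.03912227, -0.19346031, -0.20556641,  0.02229786,  0.03362778,
        0.05507043]), 'joint_efforts': array([-8.15542262e-04, -3.84093475e+01, -2.92546552e+01, -1.69500499e-04,
        4.86391495e-03,  6.78140808e-06]), 'eef_pos': array([186.40823296, 543.13487877, 198.3019999 ]), 'orientation': array([[-9.45767468e-01,  3.24842870e-01, -1.00298155e-03],
       [ 3.24844244e-01,  9.45765653e-01, -1.88305397e-03],
       [ 3.36888839e-04, -2.10674397e-03, -9.99997724e-01]]), 'wrist_force': array([ 0.59597623, -0.5036928 , -0.55679379]), 'wrist_torque': array([0.03803594, 0.01990532, 0.00945682]), 'grasp_force': 0.0, 'gripper_width': 0.9967699375155129}
```

View pics/scene0.png

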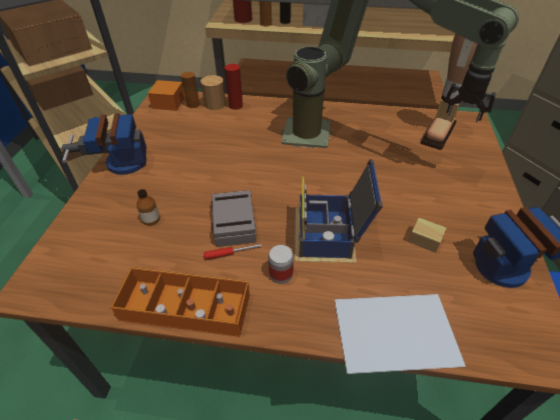

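View pics/top0.png

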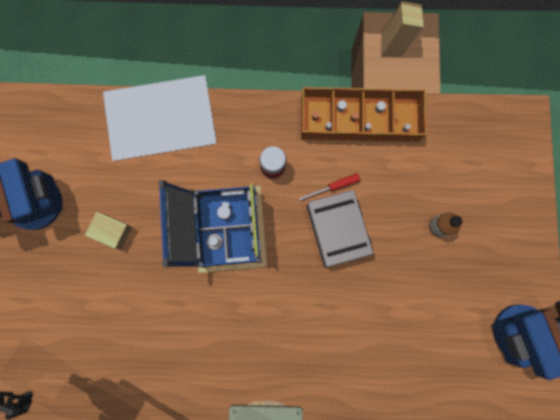

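The scene view shows the blue case around (328,225), with the yellow flap upright at its left (303,215) and the lid at its right (365,200). In the top view the flap is at (255,225), the lid at (180,225), the tin at (273,160), the block at (108,230), and the grey case at (340,228). I'll zoom in on both.

Run:
```python
import cv2
a=cv2.imread("pics/top0.png")[170:285,150:280];cv2.imwrite("pics/tc.png",cv2.resize(a,None,fx=5,fy=5,interpolation=cv2.INTER_CUBIC))
a=cv2.imread("pics/scene0.png")[155:270,280:400];cv2.imwrite("pics/sc.png",cv2.resize(a,None,fx=5,fy=5,interpolation=cv2.INTER_CUBIC))
```

```text
(no output)
```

View pics/tc.png

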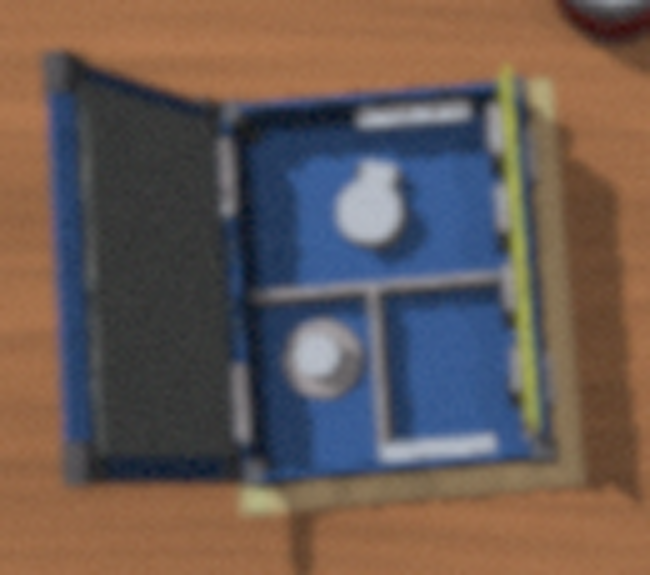

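View pics/sc.png

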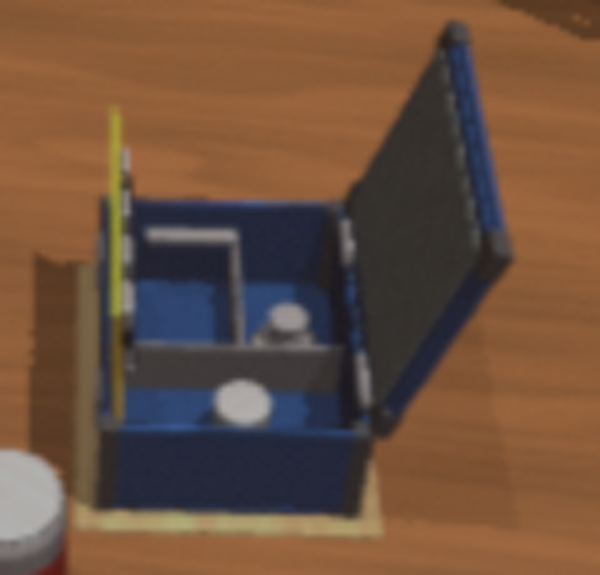

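The crops show the rim corners, the lid's outer corners and the flap's edge ends clearly. I'll triangulate them from the two views.

```bash
cat > h.py <<'E'
import cv2,numpy as np
from rig import arm
C={n:arm.calibration(n) for n in("scene","top")}
def P(n): return np.array(C[n]["view"])[:3]
def und(n,p): return cv2.undistortPoints(np.array([[p]],float),np.array(C[n]["intrinsics"]),np.array(C[n]["dist_coeffs"])).reshape(2,1)
def tri(ps,pt):
    X=cv2.triangulatePoints(P("scene"),P("top"),und("scene",ps),und("top",pt));return (X[:3]/X[3]).ravel()
def plane(n,p,z):
    V=P(n);R=V[:,:3];o=-R.T@V[:,3];d=R.T@np.r_[und(n,p).ravel(),1];return o+d*(z-o[2])/d[2]
E
python3 - <<'E'
from h import *
np.set_printoptions(precision=1,suppress=True)
s=lambda u,v:(280+u/5-.4,155+v/5-.4)
t=lambda u,v:(150+u/5-.4,170+v/5-.4)
for k,a,b in [("rim +x hinge",s(368,434),t(232,107)),("rim -x hinge",s(343,206),t(252,472)),("rim -x flap",s(103,203),t(545,455)),("rim +x flap",s(102,430),t(518,85)),
 ("lid -x",s(455,30),t(75,472)),("lid +x",s(500,248),t(60,65)),("flap -x",s(116,107),t(533,432)),("flap +x",s(116,300),t(507,68))]:
    print(k,tri(a,b))
print("tin",plane("top",(273,157),100),"block",plane("top",(107,228),55),"grey",[plane("top",p,70) for p in((309,202),(352,193),(371,255),(325,266))],"board",plane("top",t(580,482),0),plane("top",t(580,482),20))
for z in (80,95,110): print("rim z",z,plane("top",t(252,472),z),plane("scene",s(368,434),z))
E
```

```text
rim +x hinge [650.2 200.9  74.8]
rim -x hinge [456.9 180.3  76.8]
rim -x flap [469.9  24.9  70.9]
rim +x flap [666.8  45.9  72.1]
lid -x [451.7 233.7 228.2]
lid +x [640.  253.8 229.6]
flap -x [477.6  29.6 163.2]
flap +x [655.3  48.1 173.8]
tin [742.4  -3.6 100. ] block [547.3 435.3  55. ] grey [array([ 628.8, -102.9,   70. ]), array([ 656.2, -217.9,   70. ]), array([ 491.7, -267.7,   70. ]), array([ 459.9, -147.1,   70. ])] board [457.6   9.9   0. ] [457.1   9.5  20. ]
rim z 80 [456.9 178.9  80. ] [654.4 201.3  80. ]
rim z 95 [456.5 176.6  95. ] [667.1 199.7  95. ]
rim z 110 [456.2 174.2 110. ] [679.9 198.1 110. ]
```

Call:
play_rows(steps="0 0 -0.05 -0.145; 0 0 -0.05 -0.145; 0 0 -0.02 -0.147; 0 0 0 0; 0 0 0 0", claw=0)

```text
t: 0.6
eef_pos: [186.6, 543.5, 318.7]
orientation: [[-0.995, -0.104, -0.0], [-0.104, 0.995, -0.001], [0.0, -0.001, -1.0]]
wrist_force: [-0.9, -0.3, -1.0]
gripper_width: 0.144
grasp_force: 0.0
```

Call:
play_rows(steps="-0.022 -0.0394 0 0; -0.022 -0.0394 0 0; -0.022 -0.0394 0 0; -0.022 -0.0394 0 0; -0.022 -0.0394 0 0")

```text
t: 1.1
eef_pos: [316.5, 357.2, 316.2]
orientation: [[-0.994, -0.105, -0.004], [-0.105, 0.995, -0.003], [0.005, -0.003, -1.0]]
wrist_force: [1.2, 0.4, 0.7]
gripper_width: 0.001
grasp_force: 0.0
```

Call:
play_rows(steps="-0.022 -0.0394 0 0; -0.022 -0.0394 0 0; -0.022 -0.0394 0 0; -0.022 -0.0394 0 0; -0.022 -0.0394 0 0")

```text
t: 1.6
eef_pos: [446.6, 173.4, 316.3]
orientation: [[-0.995, -0.104, -0.005], [-0.104, 0.995, -0.001], [0.005, -0.0, -1.0]]
wrist_force: [0.1, 0.5, 1.4]
gripper_width: 0.003
grasp_force: 0.0
```

Call:
play_rows(steps="-0.022 -0.0394 0 0; -0.022 -0.0394 0 0; -0.022 -0.0394 0 0; -0.022 -0.0394 0 0; -0.022 -0.0394 0 0")

```text
t: 2.1
eef_pos: [576.9, -10.3, 315.9]
orientation: [[-0.995, -0.104, -0.006], [-0.104, 0.995, 0.001], [0.006, 0.002, -1.0]]
wrist_force: [0.6, 0.7, 0.1]
gripper_width: -0.001
grasp_force: 0.0
```

Call:
play_rows(steps="0 0 0 0; 0 0 0.04 0; 0 0 0.04 0; 0 0 0.04 0; 0 0 0 0")

```text
t: 2.6
eef_pos: [570.2, -7.1, 189.8]
orientation: [[-0.994, -0.105, -0.019], [-0.105, 0.994, 0.003], [0.019, 0.005, -1.0]]
wrist_force: [-1.2, 0.2, -0.8]
gripper_width: 0.001
grasp_force: 0.0
```

Call:
play_rows(steps="0 0 0.025 0; 0 0 0.025 0; 0 0 0 0; 0 0 0 0; 0 0 0 0")

```text
t: 3.1
eef_pos: [579.0, -8.9, 151.8]
orientation: [[-0.994, -0.106, 0.004], [-0.106, 0.994, -0.001], [-0.003, -0.001, -1.0]]
wrist_force: [-0.7, 0.1, 0.5]
gripper_width: 0.003
grasp_force: 0.0
```

Run:
```python
from h import *
a=arm.read_camera("scene")[130:250,270:390,::-1];b=arm.read_camera("top")[165:285,150:290,::-1]
f=lambda x:cv2.resize(x,(400,400))
cv2.imwrite("pics/chk1.png",np.hstack([f(a),f(b)]));s=arm.state();print(s["eef_pos"],s["wrist_force"])
```

```text
[578.97323249  -8.96829968 151.60978944] [-0.11490343  0.37135012  0.22965719]
```

View pics/chk1.png

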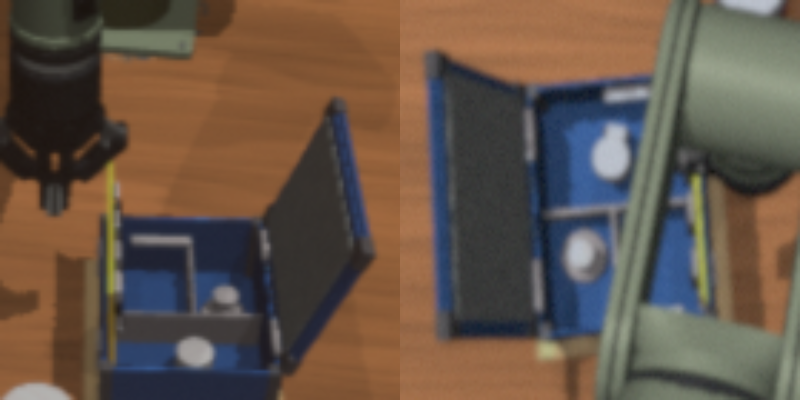

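The picture shows the closed fingers at (55,190), outside the flap's edge at (110,170), with the case and lid unchanged. Next I'll push the flap along its arc.

Call:
play_rows(steps="0 0.013 0.001 0; 0 0.013 0.001 0; 0 0.013 0.002 0; 0 0.013 0.002 0; 0 0.013 0.002 0")

```text
t: 3.7
eef_pos: [570.2, 57.4, 141.0]
orientation: [[-0.994, -0.107, -0.0], [-0.107, 0.994, 0.0], [0.0, 0.0, -1.0]]
wrist_force: [-0.3, 0.2, -0.9]
gripper_width: -0.002
grasp_force: 0.0
```

Call:
play_rows(steps="0 0.009 0.0045 0; 0 0.009 0.0045 0; 0 0.008 0.005 0; 0 0.010 0.011 0; 0 0.010 0.011 0")

```text
t: 4.2
eef_pos: [565.7, 102.1, 104.5]
orientation: [[-0.994, -0.106, -0.0], [-0.106, 0.994, 0.0], [0.0, 0.0, -1.0]]
wrist_force: [0.6, -0.1, -0.6]
gripper_width: -0.002
grasp_force: 0.0
```

Call:
play_rows(steps="0 0.0045 0.010 0; 0 0.0045 0.010 0; 0 0.002 0.009 0; 0 0.0015 0.006 0; 0 0 0 0")

```text
t: 4.7
eef_pos: [563.5, 113.8, 69.0]
orientation: [[-0.994, -0.106, -0.002], [-0.106, 0.994, -0.0], [0.002, 0.0, -1.0]]
wrist_force: [-0.0, 0.6, -0.2]
gripper_width: -0.004
grasp_force: 0.0
```

Call:
play_rows(steps="0 0 0.002 0; 0 0 0.002 0; 0 0 0.001 0; 0 0 0 0; 0 0 0 0")

```text
t: 5.2
eef_pos: [564.6, 113.9, 65.6]
orientation: [[-0.994, -0.106, 0.0], [-0.106, 0.994, 0.0], [-0.0, -0.0, -1.0]]
wrist_force: [-0.3, 1.0, 1.0]
gripper_width: -0.003
grasp_force: 0.0
```

Run:
```python
from h import *
a=arm.read_camera("scene")[130:250,270:390,::-1];b=arm.read_camera("top")[165:285,150:290,::-1]
f=lambda x:cv2.resize(x,(400,400))
cv2.imwrite("pics/chk2.png",np.hstack([f(a),f(b)]));s=arm.state();print(s["eef_pos"],s["wrist_force"])
```

```text
[564.60570283 113.92375076  65.58439257] [0.31453623 0.61231584 0.0631743 ]
```

View pics/chk2.png

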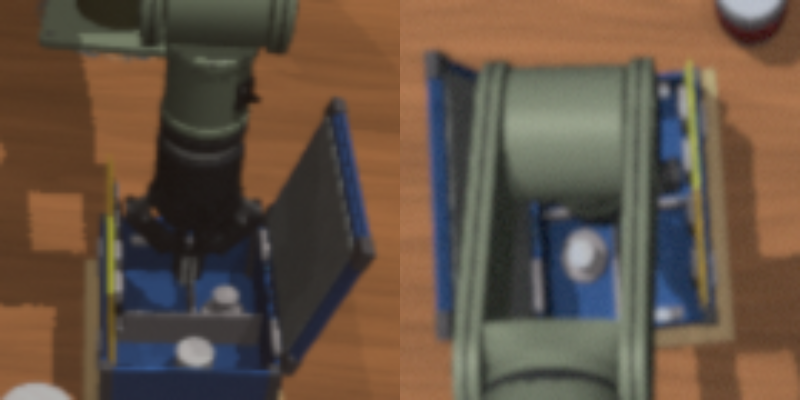

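The picture shows the flap still upright at (110,170–360), with the fingers inside the case at (185,270). I'll check whether the commanded tip position projects to where the fingertip is seen.

Run:
```python
from h import *
def proj(n,X):
    V=P(n);return cv2.projectPoints(np.array([X],float),cv2.Rodrigues(V[:,:3])[0],V[:,3],np.array(C[n]["intrinsics"]),np.array(C[n]["dist_coeffs"]))[0].ravel().round(1)
print(proj("scene",(579,-9,151.6)),"seen 286.5 193.6")
print(proj("scene",(564.6,113.9,65.6)),"seen ~325.5 212.5")
for z in (100,150,200): print(z,proj("scene",(564,113.9,z)))
print(proj("scene",(0,0,0)),proj("top",(564.6,113.9,65.6)),proj("top",(579,-9,151.6)))
```

```text
[286.6 199.6] seen 286.5 193.6
[325.5 219.6] seen ~325.5 212.5
100 [326.3 212. ]
150 [327.5 200.5]
200 [328.9 188.4]
[306.9 131.7] [227.3 224. ] [273.5 215.6]
```

The tip is seen 6–7 px above where the reported TCP projects. That is about 26 mm higher, so it passed over the flap. I'll go back out and come in lower, checking by force and image.

Call:
play_rows(steps="0 0 -0.045 0; 0 0 -0.045 0; 0 0 -0.045 0; 0 0 0 0; 0 -0.025 0 0")

```text
t: 5.8
eef_pos: [568.5, 91.1, 203.2]
orientation: [[-0.994, -0.11, 0.006], [-0.11, 0.994, 0.001], [-0.006, 0.001, -1.0]]
wrist_force: [-0.7, -0.7, 0.2]
gripper_width: -0.001
grasp_force: 0.0
```

Call:
play_rows(steps="0 -0.035 0 0; 0 -0.035 0 0; 0 -0.035 0 0; 0 0 0 0; 0 0 0 0")

```text
t: 6.3
eef_pos: [578.0, -15.8, 200.0]
orientation: [[-0.995, -0.104, -0.001], [-0.104, 0.995, 0.001], [0.001, 0.001, -1.0]]
wrist_force: [-0.4, 0.3, 0.4]
gripper_width: -0.0
grasp_force: 0.0
```

Call:
play_rows(steps="0 0 0.03 0; 0 0 0.03 0; 0 0 0.02 0; 0 0 0 0; 0 0 0 0")

```text
t: 6.8
eef_pos: [578.1, -14.2, 120.4]
orientation: [[-0.994, -0.107, -0.001], [-0.107, 0.994, 0.0], [0.0, 0.0, -1.0]]
wrist_force: [0.2, 0.7, 1.7]
gripper_width: 0.001
grasp_force: 0.0
```

Run:
```python
from h import *
a=arm.read_camera("scene")[140:240,260:360,::-1];b=arm.read_camera("top")[165:285,180:300,::-1]
f=lambda x:cv2.resize(x,(400,400))
cv2.imwrite("pics/chk3.png",np.hstack([f(a),f(b)]));s=arm.state();print(s["eef_pos"],s["wrist_force"])
```

```text
[579.60919637 -14.86248117 122.18852663] [ 0.39447187  0.28529986 -0.42989969]
```

View pics/chk3.png

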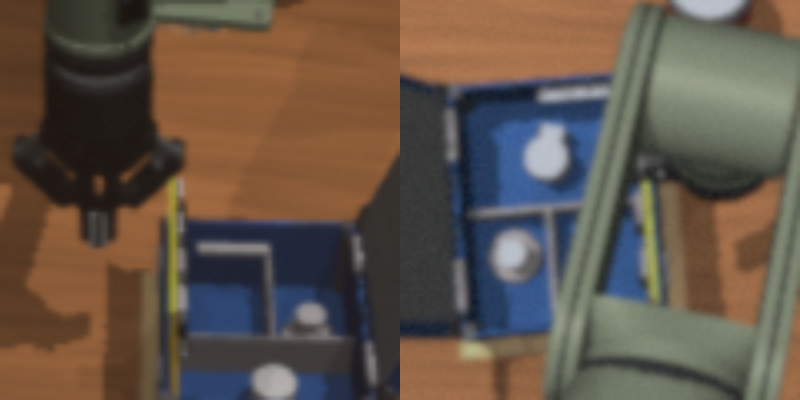

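The tip is at crop (97,243), the flap edge at (175,180), and the knuckles at (170,150) clear the flap top. The tip is now about 20 mm below the flap edge. I'll push again and watch the yellow mask.

Call:
play_rows(steps="0 0.014 0.0 0; 0 0.014 0 0; 0 0.014 0.001 0; 0 0.014 0.002 0; 0 0.014 0.002 0")

```text
t: 7.4
eef_pos: [571.1, 55.5, 115.7]
orientation: [[-0.994, -0.107, 0.001], [-0.107, 0.994, -0.001], [-0.001, -0.001, -1.0]]
wrist_force: [1.4, -1.9, -0.4]
gripper_width: -0.0
grasp_force: 0.8
```

```bash
cat >> h.py <<'E'
def yel(tag):
    im=arm.read_camera("scene")[...,::-1].copy();cv2.imwrite(f"pics/{tag}.png",im)
    for nm,i in (("start",cv2.imread("pics/scene0.png")),("now",im)):
        h=cv2.cvtColor(i,cv2.COLOR_BGR2HSV)[150:245,290:350];m=cv2.inRange(h,(23,120,80),(35,255,255))
        ys,xs=np.nonzero(m);print(nm,len(xs),xs.min()+290,xs.max()+290,ys.min()+150,ys.max()+150)
    s=arm.state();print(s["eef_pos"],s["wrist_force"])
E
python3 -c "from h import *;yel('y1')"
```

```text
start 81 302 304 178 218
now 47 311 314 199 219
[570.16570897  57.75733305 114.98821412] [-0.41675702  1.78579861  0.43912457]
```

The flap is moving, so I'll continue the arc.

Call:
play_rows(steps="0 0.009 0.004 0; 0 0.009 0.0045 0; 0 0.008 0.0045 0; 0 0.010 0.010 0; 0 0.010 0.010 0")

```text
t: 7.95
eef_pos: [566.3, 100.7, 81.8]
orientation: [[-0.994, -0.106, 0.001], [-0.106, 0.994, 0.0], [-0.001, 0.0, -1.0]]
wrist_force: [1.3, -1.0, 0.4]
gripper_width: 0.001
grasp_force: 0.8
```

Call:
play_rows(steps="0 0.0045 0.010 0; 0 0.0045 0.010 0; 0 0.002 0.009 0; 0 0.0015 0.006 0; 0 0 0 0")

```text
t: 8.45
eef_pos: [563.3, 112.3, 45.7]
orientation: [[-0.994, -0.106, -0.003], [-0.106, 0.994, -0.0], [0.003, -0.0, -1.0]]
wrist_force: [-0.8, -0.3, 0.3]
gripper_width: -0.003
grasp_force: 0.0
```

```bash
python3 -c "from h import *;yel('y2')"
```

```text
start 81 302 304 178 218
now 716 305 337 199 239
[563.78520781 112.1541024   46.40592374] [-0.62954881  0.03703328 -0.29885869]
```

Call:
play_rows(steps="0 0 0.002 0; 0 0 0.002 0; 0 0 0.002 0; 0 0 0 0; 0 0 0 0")

```text
t: 9.0
eef_pos: [564.7, 112.3, 41.4]
orientation: [[-0.994, -0.106, 0.0], [-0.106, 0.994, -0.0], [-0.0, -0.0, -1.0]]
wrist_force: [-0.2, 0.3, 1.0]
gripper_width: 0.002
grasp_force: 0.1
```

Call:
play_rows(steps="0 0 0.001 0; 0 0 0.001 0; 0 0 0.001 0; 0 0 0 0; 0 0 0 0")

```text
t: 9.5
eef_pos: [564.6, 112.4, 38.3]
orientation: [[-0.994, -0.106, -0.0], [-0.106, 0.994, -0.0], [0.0, -0.0, -1.0]]
wrist_force: [0.1, -0.4, -0.1]
gripper_width: -0.001
grasp_force: 0.2
```

Call:
play_rows(steps="0 0 0.001 0; 0 0 0.001 0; 0 0 0.001 0; 0 0 0 0; 0 0 0 0")

```text
t: 10.0
eef_pos: [564.5, 112.3, 35.2]
orientation: [[-0.994, -0.106, -0.0], [-0.106, 0.994, -0.0], [0.0, -0.0, -1.0]]
wrist_force: [-0.1, 0.4, -0.7]
gripper_width: -0.0
grasp_force: 0.0
```

Run:
```python
from h import *
yel('y3')
a=cv2.imread("pics/y3.png")[160:260,280:380]
cv2.imwrite("pics/chk4.png",cv2.resize(a,(500,500),interpolation=cv2.INTER_CUBIC))
```

```text
start 81 302 304 178 218
now 662 305 337 201 240
[564.51088159 112.25184794  35.19303634] [0.36442823 0.45607155 0.12913413]
```

View pics/chk4.png

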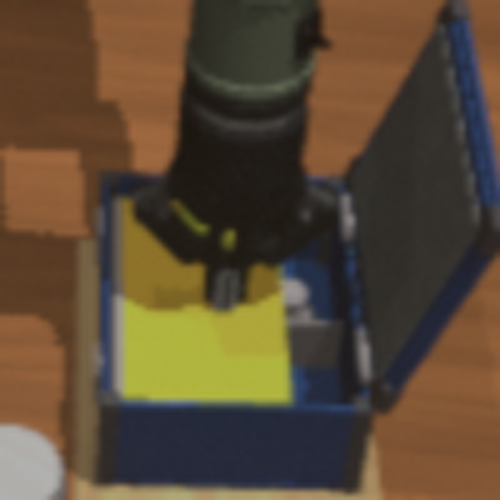

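The flap (yellow, crop 120–290 × 200–400) is nearly flat and the tip is on it at (227,305). I'll keep pressing until I feel the stop.

Call:
play_rows(steps="0 0 0.001 0; 0 0 0.001 0; 0 0 0.001 0; 0 0 0 0; 0 0 0 0")

```text
t: 10.55
eef_pos: [564.6, 112.3, 34.8]
orientation: [[-0.994, -0.106, -0.0], [-0.106, 0.994, -0.001], [0.001, -0.0, -1.0]]
wrist_force: [-6.0, -0.6, 14.6]
gripper_width: 0.004
grasp_force: 7.1
```

Call:
play_rows(steps="0 0 0.001 0; 0 0 0.001 0; 0 0 0 0; 0 0 0 0; 0 0 0 0")

```text
t: 11.05
eef_pos: [564.7, 112.3, 34.7]
orientation: [[-0.994, -0.107, -0.001], [-0.107, 0.994, -0.001], [0.001, -0.001, -1.0]]
wrist_force: [-9.9, -1.4, 24.2]
gripper_width: 0.008
grasp_force: 12.1
```

The flap is on its stop: 24 N at reported z 34.7, so reported z is about case height minus 31. Next I'll lift, cross over the lid and come down outside it.

Call:
play_rows(steps="0 0 -0.05 0; 0 0 -0.05 0; 0 0 -0.05 0; 0 0 -0.05 0; 0 0 -0.05 0")

```text
t: 11.55
eef_pos: [564.2, 112.4, 282.4]
orientation: [[-0.994, -0.106, 0.0], [-0.106, 0.994, -0.0], [-0.0, -0.0, -1.0]]
wrist_force: [0.3, -0.3, 0.2]
gripper_width: -0.003
grasp_force: 0.0
```

Call:
play_rows(steps="0 0 0 0; 0 0.045 0 0; 0 0.045 0 0; 0 0.045 0 0; 0 0.045 0 0")

```text
t: 12.05
eef_pos: [545.1, 292.7, 279.6]
orientation: [[-0.994, -0.105, -0.001], [-0.105, 0.994, -0.0], [0.001, -0.0, -1.0]]
wrist_force: [0.9, 0.6, 0.4]
gripper_width: -0.001
grasp_force: 0.0
```

Call:
play_rows(steps="0 0 0.03 0; 0 0 0.03 0; 0 0 0.035 0; 0 0 0 0; 0 0 0 0")

```text
t: 12.55
eef_pos: [545.0, 291.1, 184.6]
orientation: [[-0.994, -0.106, -0.002], [-0.106, 0.994, -0.001], [0.002, -0.001, -1.0]]
wrist_force: [0.5, -0.0, 0.6]
gripper_width: -0.001
grasp_force: 0.0
```

Run:
```python
from h import *
yel('y4')
a=cv2.imread("pics/y4.png")[120:260,280:420]
cv2.imwrite("pics/chk5.png",cv2.resize(a,(560,560),interpolation=cv2.INTER_CUBIC))
```

```text
start 81 302 304 178 218
now 1160 305 337 199 240
[546.32142291 291.54604819 186.56754688] [-0.11349252  0.42088591  1.28039214]
```

View pics/chk5.png

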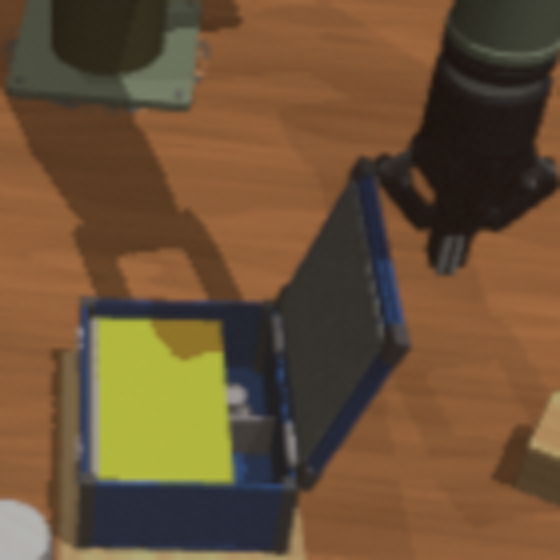

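The flap lies flat (yellow, crop 90–235 × 315–480). The fingertip at (445,270) is outside the lid edge and about 20 mm below it at (385,250). Now I'll push the lid over along its arc.

Call:
play_rows(steps="0 -0.010 0.004 0; 0 -0.015 0.005 0; 0 -0.015 0 0; 0 -0.015 0 0; 0 -0.015 0 0")

```text
t: 13.1
eef_pos: [553.7, 220.5, 177.4]
orientation: [[-0.994, -0.105, 0.002], [-0.105, 0.994, 0.001], [-0.002, 0.001, -1.0]]
wrist_force: [-0.2, 3.3, 2.0]
gripper_width: 0.0
grasp_force: 1.4
```

Call:
play_rows(steps="0 -0.010 0 0; 0 -0.010 0 0; 0 -0.010 0.001 0; 0 -0.010 0.001 0; 0 -0.010 0.001 0")

```text
t: 13.6
eef_pos: [557.9, 171.4, 172.6]
orientation: [[-0.994, -0.106, -0.001], [-0.106, 0.994, 0.0], [0.001, 0.0, -1.0]]
wrist_force: [-0.4, 3.6, -0.8]
gripper_width: -0.003
grasp_force: 1.1
```

Call:
play_rows(steps="0 -0.008 0.003 0; 0 -0.008 0.004 0; 0 -0.008 0.004 0; 0 -0.008 0.004 0; 0 -0.008 0.005 0")

```text
t: 14.1
eef_pos: [562.6, 131.6, 153.0]
orientation: [[-0.994, -0.106, 0.0], [-0.106, 0.994, -0.0], [0.0, -0.0, -1.0]]
wrist_force: [0.1, 1.9, 3.2]
gripper_width: 0.003
grasp_force: 1.1
```

Call:
play_rows(steps="0 -0.0065 0.006 0; 0 -0.0065 0.006 0; 0 -0.0065 0.0065 0; 0 -0.006 0.007 0; 0 -0.006 0.007 0")

```text
t: 14.6
eef_pos: [566.0, 100.6, 120.2]
orientation: [[-0.994, -0.106, 0.0], [-0.106, 0.994, 0.0], [-0.0, 0.0, -1.0]]
wrist_force: [1.0, 1.4, 1.2]
gripper_width: 0.003
grasp_force: 0.9
```

Call:
play_rows(steps="0 -0.004 0.006 0; 0 -0.0035 0.006 0; 0 -0.003 0.006 0; 0 -0.003 0.006 0; 0 -0.002 0.006 0")

```text
t: 15.1
eef_pos: [567.5, 85.4, 90.4]
orientation: [[-0.994, -0.106, -0.0], [-0.106, 0.994, -0.0], [0.0, -0.0, -1.0]]
wrist_force: [1.2, 1.3, 1.5]
gripper_width: -0.001
grasp_force: 0.8
```

Call:
play_rows(steps="0 -0.002 0.006 0; 0 -0.002 0.006 0; 0 -0.001 0.006 0; 0 -0.001 0.006 0; 0 0 0.005 0")

```text
t: 15.6
eef_pos: [568.0, 79.1, 61.3]
orientation: [[-0.994, -0.106, -0.0], [-0.106, 0.994, -0.001], [0.0, -0.001, -1.0]]
wrist_force: [0.5, -1.2, 1.6]
gripper_width: -0.003
grasp_force: 0.8
```

Call:
play_rows(steps="0 0 0.001 0; 0 0 0.001 0; 0 0 0.001 0; 0 0 0 0; 0 0 0 0")

```text
t: 16.1
eef_pos: [567.5, 79.3, 59.9]
orientation: [[-0.994, -0.106, -0.001], [-0.106, 0.994, -0.001], [0.002, -0.001, -1.0]]
wrist_force: [-4.4, -1.4, 6.5]
gripper_width: -0.001
grasp_force: 3.8
```

The lid has reached its stop at the predicted 59.7. I'll press a little more, then retreat.

Call:
play_rows(steps="0 0 0.001 0; 0 0 0.001 0; 0 0 0.001 0; 0 0 0 0; 0 0 0 0")

```text
t: 16.6
eef_pos: [567.6, 79.2, 59.8]
orientation: [[-0.994, -0.107, -0.002], [-0.107, 0.994, -0.001], [0.002, -0.001, -1.0]]
wrist_force: [-10.5, -2.2, 21.7]
gripper_width: 0.001
grasp_force: 11.0
```

Call:
play_rows(steps="0 0 -0.02 0; 0 0 -0.04 0; 0 0 -0.04 0; 0 0 -0.05 0; 0 0 -0.05 0")

```text
t: 17.1
eef_pos: [567.2, 79.9, 257.0]
orientation: [[-0.994, -0.106, -0.002], [-0.106, 0.994, 0.0], [0.002, 0.001, -1.0]]
wrist_force: [1.2, 0.3, -0.1]
gripper_width: 0.001
grasp_force: 0.0
```

Call:
play_rows(steps="0 0 -0.03 0; 0 0.045 0 0; 0 0.045 0 0; 0 0.045 0 0; 0 0.045 0 0")

```text
t: 17.6
eef_pos: [548.4, 260.2, 285.8]
orientation: [[-0.994, -0.106, -0.0], [-0.106, 0.994, 0.0], [0.0, 0.0, -1.0]]
wrist_force: [1.2, 0.2, -0.3]
gripper_width: -0.0
grasp_force: 0.0
```

Run:
```python
from h import *
a=arm.read_camera("scene")[120:290,240:410,::-1];b=arm.read_camera("top")[120:290,150:320,::-1]
f=lambda x:cv2.resize(x,(400,400))
cv2.imwrite("pics/end.png",np.hstack([f(a),f(b)]));s=arm.state();print(s["t"],s["eef_pos"],s["wrist_force"])
```

```text
17.7 [547.08876618 264.03054151 285.34764464] [-0.04077834 -0.16362871 -0.46412172]
```

View pics/end.png

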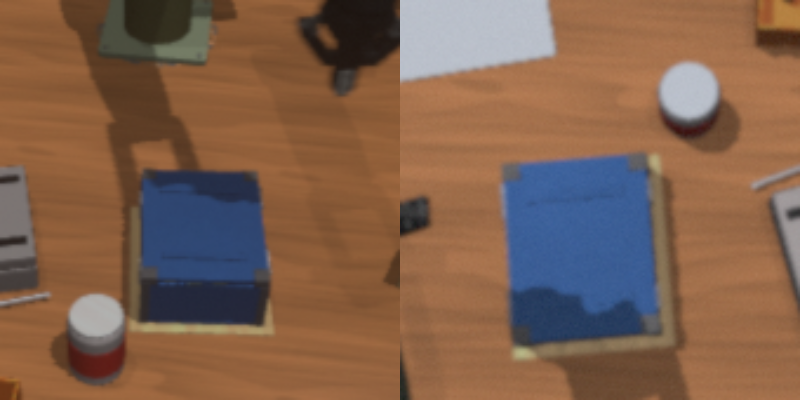

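The lid lies shut on the case in both views, the tin and screwdriver have not moved, and the arm is clear.

```bash
python3 -c "from rig import arm;print(arm.finish_job())"
```

```text
the job is handed in; nothing more can be done
None
```

I folded the flap flat to its stop, shut the lid fully over it and moved the arm clear; the job was handed in at about 17.7 s, and no verdict was returned.

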